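# Hold the sprung cover of a playback deck at its service mark

## Robot

A 6-joint arm with a two-finger parallel gripper is mounted at the origin on the work surface. World frame = base frame: x ahead of the robot, y to its left, z up, the work surface at z = 0. Lengths are in m, angles in rad, forces in N, time in s.
With the tool pointing down it reaches from about 0.35 to 0.85 m from the base axis. Payload 8.1 kg.
Tool frame: the origin (TCP) lies midway between the tips of the shut fingers; the grasp point (between the pads) lies 19 mm behind it; z points along the fingers, y is the line along which they close (so a half turn about z gives the same grasp; the last joint's range is limited). The gripper opens to 93 mm and grips with 3 to 60 N. Pads are 15 mm wide; open, the fingers measure 128 mm over their backs; the gripper's body (75 mm by 188 mm) begins 65 mm behind the grasp point.
Start: joints at [-1.292, 0.13, 1.488, -0, 1.523, -0.085], TCP at [0.214, -0.561, 0.219] pointing down, gripper open.
Joint ranges: [-2.96, 2.96], [-0.89, 2.26], [0.02, 2.5], [-1.34, 4.48], [0, 2.73], [-2.66, 2.66]. Speed limits (rad/s): [2.39, 2.39, 2.79, 3.14, 3.14, 3.14].

## Interface

Orientations are given as a rotation vector (axis times angle).
In Python, from plant import read_state, read_camera, camera_model, close_job gives the robot as it stands. The module is installed in compiled form; this text tells all that it offers.
- The arm moves only by the tool carry_out, never from a script. Its argument "moves" is a list of rows, each an object of numbers: "jaw": the finger opening in m, from 0 to 0.093; "dx", "dy", "dz": the shift along the tool's x, y, z in m; "yaw": the turn about the tool's z in rad. In form: [{"jaw": .., "dx": .., "dy": .., "dz": .., "yaw": ..}, ...]. A call has 1 to 8 rows; each row shifts and turns the commanded pose from where the row before left it, along the tool's axes as they then stand; what a row does not reach is not made up. A row lasts 1/8 s, in which the tool goes at most 62.5 mm and 10.7 degrees, less where a joint would pass 70% of its speed; a pose out of reach is approached as far as the arm can. A call is refused whole if a number of a shift passes 0.0625 or a number of a turn 0.188, either way. A call with a gripper value outside its range is refused whole. The fingers move at their own pace and stop on an object; "grip_force" is the grip in N (left out, the last holds). Time passes only in rows, so rows that do not move let the fingers close. It gives the time, the measured TCP pose, the force, the opening and the grip force at its end, in the units of the state.
- read_state(): the state, without advancing time (a new reading comes with each control period).
- read_camera(name): name is "scene" or "top" or "wrist"; returns the picture (480x640x3 uint8, red, green, blue); there is no depth.
- camera_model(name): a dict with "camera_matrix" (3x3 intrinsics, pixels), "view" (4x4, takes a point from world to camera coordinates). Camera axes: x right, y up, looking along -z (the intrinsics and any distortion apply to the point x, -y, -z); pixel columns grow to the right and rows downward; lengths in m; the calibration is good to about 2 mm. A picture is of the moment at which its call begins: read the wrist's pose just before it. camera_model takes no time and is no camera call; for the wrist camera it gives the pose at the moment of the call.
- close_job(): hands the job in; it is judged then, once.
The state is a dict: "t": time; "q": joint angles; "dq": joint speeds; "joint_torque": joint torques, N m; "tool_pos": TCP position; "orientation": TCP orientation; "force": force on the tool from outside, world axes, zero at the start; "wrist_torque": the same for the moment, N m; "opening": finger opening in m; "gripper_force": force on a finger pad.
Only numpy, scipy, OpenCV 4.12 (cv2) and the standard library are available. Lean on these libraries where they do the work, as an engineer would, in place of code of your own. Each camera call takes 0.05 s, during which the arm holds its last target. There are 200 camera calls.

## Task

Unlock the playback deck: pull the red-handled locking rod out of its brass holder and stand it in the blue cup, letting it go there. Then lift the sprung black cover, which has a lifting bar, until its yellow pointer lines up with the red mark on the arc, and finish while still holding it there with the fingers, because its spring would shut it. Do not tip the cup over, and leave the red mark and the other things on the bench where they are.

Things in the scene. Friction and masses are not known exactly. Their poses are not given: they have to be found in the camera images.
- case: Playback deck, fixed to the bench: box 240 (x) x 244 (y) x 110 mm high, oak cheeks at its x ends, aluminium panels at its y ends. Origin: centre of its underside, on the bench; z up. The cover's hinge line is parallel to its x axis at y = +115, z = 114 mm. A thin steel arc (radius 235 mm about the hinge line) stands at x = +128 mm and carries the red mark.
- holder_mouth (a point): Centre of the mouth of the brass holder, an upright tube (24 mm outside, 13 mm bore, 50 mm deep) fixed outside the deck's +y panel: deck frame x = -75, y = +134, z = 105 mm.
- cover: Black sprung cover, plate 208 x 236 x 8 mm, about 0.35 kg. Origin: on the hinge line at the deck's x = 0; mid-plane z = 0, free edge at y = -237 mm; axes as the deck's when shut. Opens by lifting the free edge, turning about the deck's -x axis, 0 (shut) to 1.0 rad. Presses down on the bar with 3 to 6 N. Yellow strip on its +x edge is the pointer. Opens only 0.1 rad until the rod is out.
- cover_bar (a point): Middle of the steel lifting bar on the cover: a round bar 12 mm thick and 90 mm long, parallel to the hinge line, on two legs at its ends; its centre is 46 mm above the cover's top face, 205 mm from the hinge line (cover frame y = -205, z = +50 mm). It is round, so it can turn between the fingers.
- mark (a joint): Angle of the red mark about the hinge line, in rad above level: the opening angle at which the cover's pointer meets it. The mark stays where it is (stiff pivot) unless pushed.
- mark_tip (a point): Middle of the red mark, a small radial red flag on the arc, 240 mm from the hinge line, at the deck's x = +134 mm; its axes are parallel to those of the cover when the cover is at the mark.
- rod: The locking rod, 160 mm long, about 80 g, standing upright in the brass holder: steel shaft 10 mm thick (z 0 to 100), round red plastic handle 18 mm thick (z 100 to 160). Origin: centre of its lower end, which starts 55 mm above the bench; z along the rod towards the handle. Its centre of mass is about 70 mm up. It must rise 50 mm to come free.
- cup: The blue cup, loose, about 0.4 kg, upright and empty, 68 mm across the rim, 90 mm high, 4 mm walls. Origin: centre of its underside; z up. It may stand to either side of the deck.
- canister: Cardboard canister, 68 mm across, 115 mm high, bystander. Origin: centre of its underside. It may stand to either side of the deck.
- driver: Screwdriver with red handle lying on the right of the bench, bystander. Origin: its middle, on the bench.
- block: Oak block 100 x 60 x 22 mm, bystander. Origin: centre of its underside.
- jar: Small jar, 56 mm across, 60 mm high, bystander. Origin: centre of its underside.
- mouse: Black computer mouse, 100 x 60 x 22 mm, bystander. Origin: centre of its underside.
Mind the look-alikes: they are no part of the job. Of the things that look like the cup, take the one that is nearest to the robot's base at the start.

How it is judged:
By the outcome, as a careful person would: the job done as asked, in the order asked, and still so for the second after the job is handed in, while the arm keeps its last pose, push and grip.
It also fails if it takes over 56 s, if anything falls off the work surface, if the arm or the gripper's body presses on something with over 40 N, if the wrist force passes 120 N, or if a joint passes its speed limit or range.

## Working session

There is one attempt and no reset: what is moved stays moved. The work goes in short steps, Python scripts to look and compute and a tool call to move; the robot and the scene stay as the last step left them, time stands still between calls to the robot, and variables do not carry over. Pictures are saved under pics/ and viewed, at most 11 in all, crops included, and the job is handed in when it is done.

Besides the shell and the picture viewer there is one more tool, called after "Emit:" by a JSON object that holds its "fn" and its "kwargs". carry_out: Moves the arm, as the interface text tells. Its arguments: {"type":"object","properties":{"moves":{"type":"array","items":{"type":"object","properties":{"jaw":{"type":"number"},"dx":{"type":"number"},"dy":{"type":"number"},"dz":{"type":"number"},"yaw":{"type":"number"}}}},"grip_force":{"type":"number"}},"required":["moves"]}

```bash
mkdir -p pics
cat > h.py <<'E'
import numpy as np, cv2
from plant import read_state, read_camera, camera_model, close_job
def snap(n,f):
    m=camera_model(n); im=read_camera(n); cv2.imwrite(f'pics/{f}.png',im[:,:,::-1]); np.savez(f'pics/{f}.npz',K=m['camera_matrix'],V=m['view'],im=im); return im,m
def load(f):
    d=np.load(f'pics/{f}.npz'); return d['im'],{'camera_matrix':d['K'],'view':d['V']}
def ray(m,u,v):
    K=np.array(m['camera_matrix']);V=np.array(m['view']);d=np.linalg.inv(K)@[u,v,1]
    d=V[:3,:3].T@(d*[1,-1,-1]); return -V[:3,:3].T@V[:3,3], d/np.linalg.norm(d)
def plane(m,u,v,z):
    c,d=ray(m,u,v); return c+d*(z-c[2])/d[2]
def tri(*obs):
    A=np.zeros((3,3));b=np.zeros(3)
    for m,u,v in obs:
        c,d=ray(m,u,v);P=np.eye(3)-np.outer(d,d);A+=P;b+=P@c
    x=np.linalg.solve(A,b); return x,[np.linalg.norm(np.cross(x-ray(*o)[0],ray(*o)[1])) for o in obs]
def proj(m,p):
    p=np.array(m['view'])@np.r_[p,1]; q=np.array(m['camera_matrix'])@(p[:3]*[1,-1,-1]); return q[:2]/q[2]
E
python3 - <<'E'
from h import *
for n in ['scene','top','wrist']:
    im,m=snap(n,n+'0'); print(n,np.round(ray(m,320,240),3).tolist(), [k for k in m])
s=read_state();print({k:np.round(v,3) for k,v in s.items()})
E
```

```text
scene [[1.426, 0.139, 0.964], [-0.732, -0.137, -0.667]] ['camera_matrix', 'view']
top [[0.378, -0.033, 1.477], [0.088, -0.008, -0.996]] ['camera_matrix', 'view']
wrist [[0.287, -0.532, 0.383], [-0.27, -0.094, -0.958]] ['camera_matrix', 'view']
{'t': np.float64(0.15), 'q': array([-1.292,  0.131,  1.489,  0.   ,  1.523, -0.085]), 'dq': array([-0.001, -0.002, -0.003, -0.   , -0.   ,  0.001]), 'joint_torque': array([ 1.0000e-03, -5.6048e+01, -4.9234e+01,  7.7000e-02,  3.1000e-02,
       -0.0000e+00]), 'tool_pos': array([ 0.213, -0.56 ,  0.218]), 'orientation': array([-3.088, -0.568,  0.   ]), 'force': array([ 0.765,  0.125, -1.101]), 'wrist_torque': array([ 0.025,  0.032, -0.002]), 'gripper_force': np.float64(0.0), 'opening': np.float64(0.093)}
```

View pics/scene0.png

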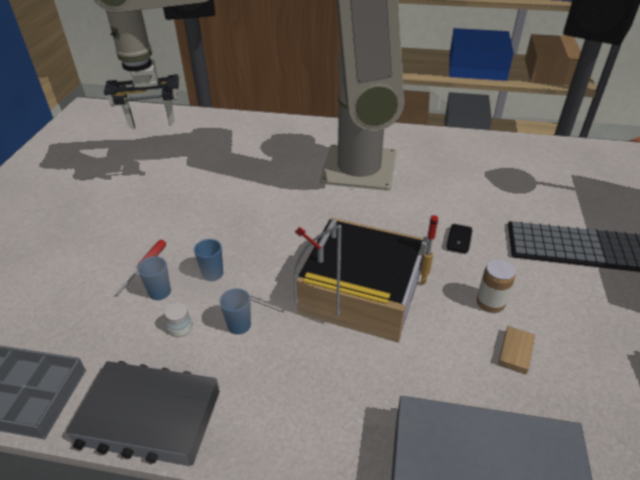

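View pics/top0.png

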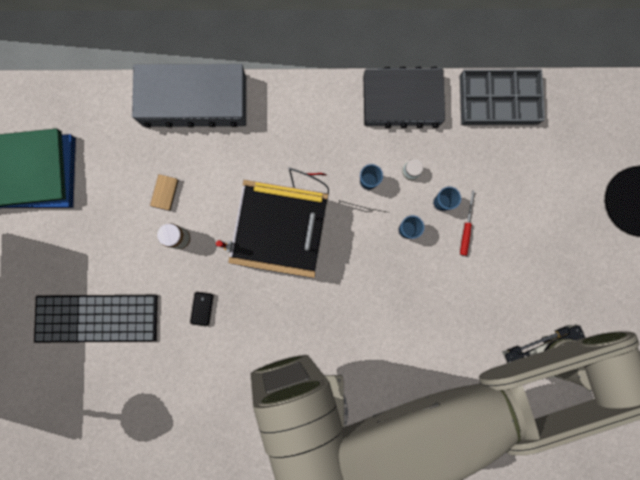

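The scene view shows three blue cups at (209,260), (155,277) and (236,310). The deck is at the centre, with the red rod handle at (433,227), a red mark flag at (308,237), and the jar and canister further out. The top view shows the cups at (411,227), (447,198) and (371,177), the rod handle at (221,244), the bar at (310,231) and the mark at (316,174). The robot base is towards the bottom, so the cup at (411,227) looks nearest.

```bash
cat > m.py <<'E'
from h import *
def comps(im,lo,hi,amin):
    h=cv2.cvtColor(im,cv2.COLOR_RGB2HSV); k=cv2.inRange(h,lo,hi)
    n,l,s,c=cv2.connectedComponentsWithStats(k); return [(s[i].tolist(),c[i].round(1).tolist()) for i in range(1,n) if s[i][4]>=amin]
E
python3 - <<'E'
from m import *
for f in ['top0','scene0']:
    im,m=load(f); print(f)
    print('blue',[x for x in comps(im,(100,80,40),(115,255,255),150)])
    print('red',[x for x in comps(im,(0,150,90),(6,255,255),4)],[x for x in comps(im,(174,150,90),(180,255,255),4)])
    print('yel',comps(im,(22,130,90),(32,255,255),30))
t=cv2.resize(load('top0')[0][160:290,205:345],None,fx=4,fy=4,interpolation=2)
s=cv2.resize(load('scene0')[0][200:340,285:445],None,fx=3.7,fy=3.7,interpolation=2)
s=s[:520];t=t[:,:]
h=max(s.shape[0],t.shape[0]);cv2.imwrite('pics/ct.png',t[:,:,::-1]);cv2.imwrite('pics/cs.png',s[:,:,::-1])
E
```

```text
top0
blue [([3, 135, 72, 73, 1034], [59.9, 178.5]), ([361, 165, 22, 24, 396], [370.7, 176.4]), ([434, 188, 27, 22, 440], [447.3, 198.9]), ([400, 216, 24, 22, 405], [411.4, 227.2])]
red [([461, 223, 10, 32, 209], [465.5, 238.8]), ([216, 241, 7, 5, 26], [219.1, 243.2])] []
yel [([253, 183, 70, 19, 595], [287.7, 192.2])]
scene0
blue [([0, 0, 53, 165, 4869], [17.4, 88.4]), ([449, 29, 65, 51, 2894], [480.5, 54.1]), ([195, 240, 27, 33, 650], [209.6, 254.4]), ([148, 284, 21, 15, 222], [157.2, 291.4]), ([226, 315, 24, 18, 318], [237.4, 323.8])]
red [([431, 216, 6, 6, 26], [434.0, 218.3]), ([430, 225, 6, 14, 51], [432.5, 231.6]), ([299, 229, 21, 19, 47], [309.3, 238.6]), ([152, 241, 13, 12, 91], [158.2, 246.4])] []
yel [([303, 272, 34, 18, 353], [320.2, 280.6]), ([340, 281, 50, 22, 545], [364.0, 291.8])]
```

View pics/ct.png

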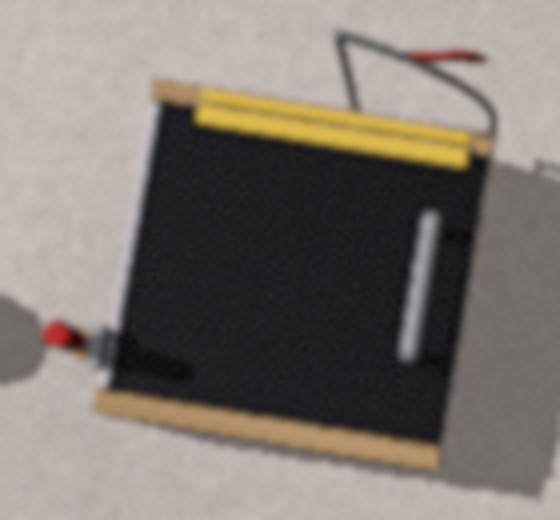

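View pics/cs.png

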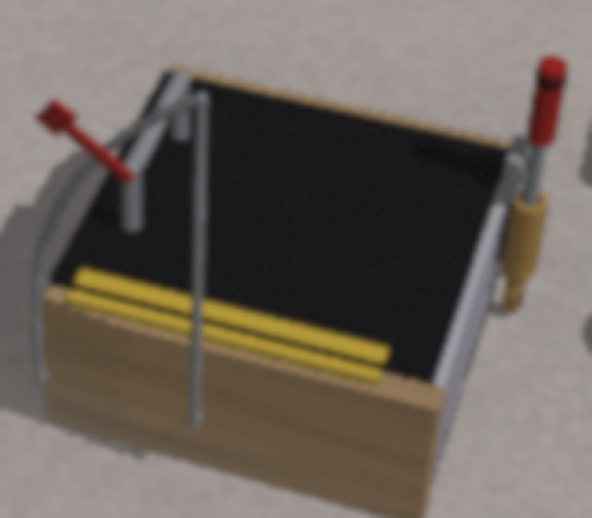

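The crops show the bar's ends at about (312.5,213) and (306.8,249) in top and (334,223) to (320,247) in scene. The rod top is at (219.5,243.8) in top and (434.2,218.9) in scene. The radial red flag runs from (308,174.3) to (326,174.5) in top and from (320,248) to (300.5,231.6) in scene.

Run:
```python
from m import *
_,T=load('top0');_,S=load('scene0')
c=lambda x,y:(T,205+x/4-.4,160+y/4-.4); s=lambda x,y:(S,285+x/3.7-.4,200+y/3.7-.4)
p=lambda n,*o:print(n,*[np.round(v,4) for v in tri(*o)])
p('rodtop',c(58,335),s(552,66))
p('bar far',c(430,213),s(128,176)); p('bar near',c(407,357),s(180,80))
p('flag in',c(412,57),s(130,178)); p('flag out',c(485,58),s(50,115))
for a in [(155,80),(492,143),(438,468),(97,400)]: print('corner',plane(*c(*a),.11).round(4))
for u,v in [(411.4,227.2),(447.3,198.9),(370.7,176.4)]: print('cup@.07',plane(T,u,v,.075).round(4))
# cup rim
p('rimtop L',(T,404,222),(S,209,243))
print('mouse',plane(T,202,309,.02),'canister',plane(T,169,235,.115))
```

```text
rodtop [0.4828 0.2178 0.2112] [0.0005 0.0005]
bar far [ 0.568  -0.0233  0.1616] [0.0005 0.0005]
bar near [ 0.4708 -0.0073  0.1589] [0.0006 0.0006]
flag in [ 0.6561 -0.0093  0.2423] [0.0033 0.0033]
flag out [ 0.6479 -0.0546  0.2737] [0.0039 0.0039]
corner [0.6711 0.1709 0.11  ]
corner [ 0.6247 -0.0663  0.11  ]
corner [ 0.3968 -0.0268  0.11  ]
corner [0.4457 0.2098 0.11  ]
cup@.07 [ 0.5369 -0.3073  0.075 ]
cup@.07 [ 0.6185 -0.4131  0.075 ]
cup@.07 [ 0.6859 -0.1926  0.075 ]
rimtop L [ 0.5491 -0.2858  0.1161] [0.0071 0.0071]
mouse [0.30560812 0.30337657 0.02      ] canister [0.51506994 0.37564985 0.115     ]
```

```bash
cat >> h.py <<'E'
from scipy.spatial.transform import Rotation as Ro
def delta(target,yaw_y=None):
    s=read_state();R=Ro.from_rotvec(s['orientation']).as_matrix();d=R.T@(np.array(target)-s['tool_pos'])
    print('t',round(float(s['t']),2),'pos',s['tool_pos'].round(4),'q',s['q'].round(2),'toolx',R[:,0].round(3),'tooly',R[:,1].round(3),'toolz',R[:,2].round(3),'delta',d.round(4),'F',s['force'].round(1),'open',s['opening'].round(4))
    if yaw_y is not None:
        a=R.T@np.r_[yaw_y,0]; print('yaw needed',round(np.arctan2(-a[0],a[1]),3),'or',round(np.arctan2(a[0],-a[1]),3))
E
python3 - <<'E'
from h import *
delta([.484,.2176,.32],[.184,.983])
m=camera_model('wrist');s=read_state();R=Ro.from_rotvec(s['orientation']).as_matrix()
c,d=ray(m,320,240);print('cam in tool',R.T@(c-s['tool_pos']),R.T@d)
E
```

```text
Traceback (most recent call last):
  File "h.py", line 22, in delta
    print('t',round(float(s['t']),2),'pos',s['tool_pos'].round(4),'q',s['q'].round(2),'toolx',R[:,0].round(3),'tooly',R[:,1].round(3),'toolz',R[:,2].round(3),'delta',d.round(4),'F',s['force'].round(1),'open',s['opening'].round(4))
                                                                                                                                                                                                                ^^^^^^^^^^^^^^^^^^
AttributeError: 'float' object has no attribute 'round'
```

```bash
sed -i "s/s\['opening'\].round(4)/round(float(s['opening']),4)/" h.py
python3 - <<'E'
from h import *
delta([.484,.2176,.32],[.184,.983])
m=camera_model('wrist');s=read_state();R=Ro.from_rotvec(s['orientation']).as_matrix()
c,d=ray(m,320,240);print('cam in tool',R.T@(c-s['tool_pos']),R.T@d)
E
```

```text
t 0.15 pos [ 0.2134 -0.5603  0.2178] q [-1.29  0.13  1.49  0.    1.52 -0.09] toolx [0.935 0.356 0.   ] tooly [ 0.356 -0.935 -0.001] toolz [-0.     0.001 -1.   ] delta [ 0.5297 -0.6308 -0.1012] F [ 0.8  0.1 -1.1] open 0.0928
yaw needed -2.593 or 0.549
cam in tool [ 0.07856191 -0.00063591 -0.16557952] [-0.28538959 -0.0067557   0.95838778]
```

Emit:
{"fn": "carry_out", "kwargs": {"moves": [{"dz": -0.035,"yaw": 0.183,"jaw": 0.06},{"dz": -0.035,"yaw": 0.183},{"dz": -0.035,"yaw": 0.183},{"dx": 0.009,"dy": -0.058},{"dx": 0.009,"dy": -0.058},{"dx": 0.009,"dy": -0.058},{"dx": 0.009,"dy": -0.058},{"dx": 0.009,"dy": -0.058}]}}

```text
invalid input at $.moves[0]: expected keys jaw, dx, dy, dz, yaw
```

Emit:
{"fn": "carry_out", "kwargs": {"moves": [{"dx": 0.009,"dy": -0.058},{"dx": 0.009,"dy": -0.058},{"dx": 0.009,"dy": -0.058},{"dx": 0.009,"dy": -0.058},{"dx": 0.009,"dy": -0.058},{"dx": 0.009,"dy": -0.058},{"dx": 0.009,"dy": -0.058},{}]}}

```text
invalid input at $.moves[0]: expected keys jaw, dx, dy, dz, yaw
```

Run:
```python
from m import *
delta([.484,.2176,.32],[.184,.983])
im,m=snap('wrist','w1')
print(comps(im,(0,150,60),(6,255,255),20),comps(im,(174,150,60),(180,255,255),20))
```

```text
t 0.15 pos [ 0.2134 -0.5603  0.2178] q [-1.29  0.13  1.49  0.    1.52 -0.09] toolx [0.935 0.356 0.   ] tooly [ 0.356 -0.935 -0.001] toolz [-0.     0.001 -1.   ] delta [ 0.5297 -0.6308 -0.1012] F [ 0.8  0.1 -1.1] open 0.0928
yaw needed -2.593 or 0.549
[] []
```

View pics/w1.png

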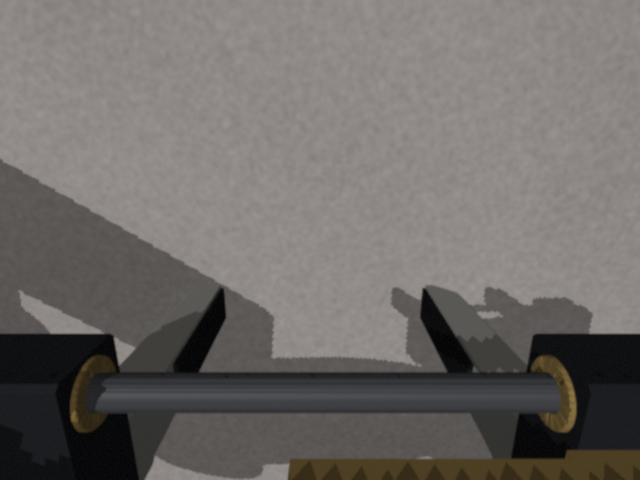

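The moves were refused because every row needs all its keys. The wrist picture shows only bench, with the fingertips at about (222,290) and (424,290). I'll send the moves again with full rows.

Emit:
{"fn": "carry_out", "kwargs": {"moves": [{"dx": 0,"dy": 0,"dz": -0.035,"yaw": 0.183,"jaw": 0.06},{"dx": 0,"dy": 0,"dz": -0.035,"yaw": 0.183,"jaw": 0.06},{"dx": 0,"dy": 0,"dz": -0.035,"yaw": 0.183,"jaw": 0.06},{"dx": 0.009,"dy": -0.058,"dz": 0,"yaw": 0,"jaw": 0.06},{"dx": 0.009,"dy": -0.058,"dz": 0,"yaw": 0,"jaw": 0.06},{"dx": 0.009,"dy": -0.058,"dz": 0,"yaw": 0,"jaw": 0.06},{"dx": 0.009,"dy": -0.058,"dz": 0,"yaw": 0,"jaw": 0.06},{"dx": 0.009,"dy": -0.058,"dz": 0,"yaw": 0,"jaw": 0.06}]}}

```text
t: 1.2
tool_pos: [0.3114, -0.2822, 0.3235]
orientation: [3.128, -0.291, 0.001]
force: [1.1, -0.2, 0.4]
opening: 0.0602
gripper_force: 0.0
```

Emit:
{"fn": "carry_out", "kwargs": {"moves": [{"dx": 0.009,"dy": -0.058,"dz": 0,"yaw": 0,"jaw": 0.06},{"dx": 0.009,"dy": -0.058,"dz": 0,"yaw": 0,"jaw": 0.06},{"dx": 0.009,"dy": -0.058,"dz": 0,"yaw": 0,"jaw": 0.06},{"dx": 0.009,"dy": -0.058,"dz": 0,"yaw": 0,"jaw": 0.06},{"dx": 0.009,"dy": -0.058,"dz": 0,"yaw": 0,"jaw": 0.06},{"dx": 0.009,"dy": -0.058,"dz": 0,"yaw": 0,"jaw": 0.06},{"dx": 0.009,"dy": -0.058,"dz": 0,"yaw": 0,"jaw": 0.06},{"dx": 0,"dy": 0,"dz": 0,"yaw": 0,"jaw": 0.06}]}}

```text
t: 2.2
tool_pos: [0.4478, 0.107, 0.3228]
orientation: [-3.128, 0.282, 0.003]
force: [-1.2, 0.2, 0.6]
opening: 0.0599
gripper_force: 0.0
```

Run:
```python
from m import *
delta([.484,.2176,.32],[.184,.983])
im,m=snap('wrist','w2')
print(comps(im,(0,150,60),(6,255,255),20),comps(im,(174,150,60),(180,255,255),20))
```

```text
t 2.2 pos [0.4478 0.107  0.3228] q [ 0.12 -0.27  1.68  0.    1.73  1.87] toolx [ 0.984 -0.179 -0.002] tooly [-0.179 -0.984 -0.   ] toolz [-0.002  0.001 -1.   ] delta [ 0.0159 -0.1152  0.0028] F [-1.2  0.2  0.6] open 0.0599
yaw needed -3.136 or 0.006
[([172, 195, 28, 25, 356], [187.6, 205.0]), ([155, 206, 25, 23, 438], [167.1, 217.2])] []
```

View pics/w2.png

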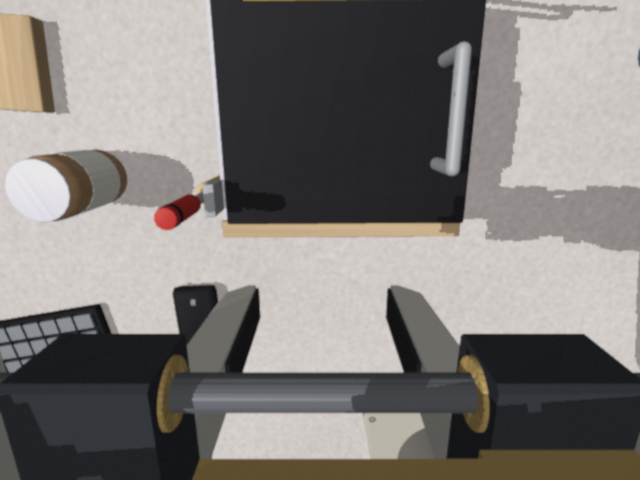

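The wrist view shows the rod's end face at about (166,218), the bar running from (463,47) to (453,170), and the deck's left panel edge. Nothing blocks the way to the rod.

Run:
```python
from h import *
_,T=load('top0');_,S=load('scene0');_,W=load('w2')
c=lambda x,y:(T,205+x/4-.4,160+y/4-.4); s=lambda x,y:(S,285+x/3.7-.4,200+y/3.7-.4)
p=lambda n,*o:print(n,*[np.round(v,4) for v in tri(*o)])
p('rodtop',c(58,335),s(552,66),(W,166,218));p('rodtop WS',s(552,66),(W,166,218));print(plane(W,166,218,.215))
p('bar far',c(430,213),s(128,176),(W,463,47)); p('bar near',c(407,357),(W,453,170),s(180,80))
print('bar plane',plane(W,463,47,.164),plane(W,453,170,.164))
r=tri(c(58,335),s(552,66),(W,166,218))[0]
delta([r[0],r[1],.32],[.184,.983])
```

```text
rodtop [0.482  0.218  0.2111] [0.0011 0.0005 0.0012]
rodtop WS [0.4808 0.2188 0.2099] [0.0003 0.0003]
[0.48154344 0.21681095 0.215     ]
bar far [ 0.5656 -0.0238  0.1599] [0.0027 0.0006 0.003 ]
bar near [ 0.4704 -0.0079  0.1594] [0.0013 0.0016 0.0008]
bar plane [ 0.56223038 -0.02312253  0.164     ] [ 0.47035678 -0.00802824  0.164     ]
t 2.25 pos [0.4476 0.1051 0.323 ] q [ 0.12 -0.27  1.68 -0.    1.73  1.87] toolx [ 0.984 -0.18  -0.001] tooly [-0.18  -0.984  0.001] toolz [-0.001 -0.    -1.   ] delta [ 0.0135 -0.1173  0.0029] F [-0.4 -0.5 -0.4] open 0.0599
yaw needed -3.138 or 0.004
```

Emit:
{"fn": "carry_out", "kwargs": {"moves": [{"dx": 0.007,"dy": -0.058,"dz": 0,"yaw": 0.004,"jaw": 0.06},{"dx": 0.0065,"dy": -0.059,"dz": 0,"yaw": 0,"jaw": 0.06},{"dx": 0,"dy": 0,"dz": 0,"yaw": 0,"jaw": 0.06},{"dx": 0,"dy": 0,"dz": 0,"yaw": 0,"jaw": 0.06}]}}

```text
t: 2.75
tool_pos: [0.4829, 0.2145, 0.3236]
orientation: [3.127, -0.298, -0.001]
force: [-0.1, -0.3, 0.8]
opening: 0.0599
gripper_force: 0.0
```

Run:
```python
from m import *
delta([.482,.2178,.168],[.184,.983])
im,m=snap('wrist','w3')
print(comps(im,(0,150,60),(6,255,255),20))
s=read_state()['tool_pos'];print(proj(m,s),proj(m,[.482,.2178,.214]),proj(m,[.482,.2178,.155]))
```

```text
t 2.75 pos [0.4829 0.2145 0.3236] q [ 0.32 -0.08  1.52 -0.    1.71  2.08] toolx [ 0.982 -0.189 -0.   ] tooly [-0.189 -0.982  0.001] toolz [-0.    -0.001 -1.   ] delta [-0.0015 -0.0032  0.1556] F [-0.1 -0.3  0.8] open 0.0599
yaw needed 3.137 or -0.005
[([307, 212, 22, 37, 591], [317.8, 230.9])]
[322.19836848 299.43399796] [317.87121568 237.50119829] [318.61954962 219.04320818]
```

Emit:
{"fn": "carry_out", "kwargs": {"moves": [{"dx": -0.001,"dy": -0.003,"dz": 0.04,"yaw": 0,"jaw": 0.06},{"dx": 0,"dy": 0,"dz": 0.04,"yaw": 0,"jaw": 0.06},{"dx": 0,"dy": 0,"dz": 0.04,"yaw": 0,"jaw": 0.06},{"dx": 0,"dy": 0,"dz": 0.035,"yaw": 0,"jaw": 0.06},{"dx": 0,"dy": 0,"dz": 0,"yaw": 0,"jaw": 0.06},{"dx": 0,"dy": 0,"dz": 0,"yaw": 0,"jaw": 0.01},{"dx": 0,"dy": 0,"dz": 0,"yaw": 0,"jaw": 0.01},{"dx": 0,"dy": 0,"dz": 0,"yaw": 0,"jaw": 0.01}], "grip_force": 25}}

```text
t: 3.8
tool_pos: [0.4833, 0.2193, 0.1703]
orientation: [-3.126, 0.297, -0.004]
force: [-1.2, 0.5, -0.5]
opening: 0.0348
gripper_force: 0.0
```

Emit:
{"fn": "carry_out", "kwargs": {"moves": [{"dx": 0,"dy": 0,"dz": 0,"yaw": 0,"jaw": 0.01},{"dx": 0,"dy": 0,"dz": 0,"yaw": 0,"jaw": 0.01}]}}

```text
t: 4.05
tool_pos: [0.4826, 0.2191, 0.1689]
orientation: [-3.128, 0.296, -0.001]
force: [-0.9, 0.0, 1.7]
opening: 0.0177
gripper_force: 25.0
```

Emit:
{"fn": "carry_out", "kwargs": {"moves": [{"dx": 0,"dy": 0,"dz": -0.012,"yaw": 0,"jaw": 0.01},{"dx": 0,"dy": 0,"dz": -0.015,"yaw": 0,"jaw": 0.01},{"dx": 0,"dy": 0,"dz": -0.02,"yaw": 0,"jaw": 0.01},{"dx": 0,"dy": 0,"dz": -0.02,"yaw": 0,"jaw": 0.01},{"dx": 0,"dy": 0,"dz": -0.02,"yaw": 0,"jaw": 0.01},{"dx": 0,"dy": 0,"dz": -0.03,"yaw": 0,"jaw": 0.01},{"dx": 0,"dy": 0,"dz": -0.03,"yaw": 0,"jaw": 0.01},{"dx": 0,"dy": 0,"dz": -0.03,"yaw": 0,"jaw": 0.01}]}}

```text
t: 5.05
tool_pos: [0.4824, 0.219, 0.3477]
orientation: [-3.127, 0.297, -0.001]
force: [0.9, -0.1, -0.7]
opening: 0.0176
gripper_force: 25.0
```

Run:
```python
from m import *
# cup rims: blob extents in top at z=.09
im,T=load('top0')
for b in [(400,216,24,22),(434,188,27,22),(361,165,22,24)]:
    x,y,w,h=b; print(plane(T,x+w/2-.5,y+h/2-.5,.09).round(4),plane(T,x-.5,y+h/2,.09).round(4),plane(T,x+w-.5,y+h/2,.09).round(4))
delta([.534,-.303,.35])
im,S=load('scene0')
c=tri((T,411.5,226.5),(S,208.5,245));print(c)
print(proj(T,[.534,-.303,.09]),proj(S,[.534,-.303,.09]),proj(S,[.534,-.303,0]))
```

```text
[ 0.5372 -0.3047  0.09  ] [ 0.536  -0.2705  0.09  ] [ 0.5356 -0.3388  0.09  ]
[ 0.6171 -0.4082  0.09  ] [ 0.6159 -0.3695  0.09  ] [ 0.6154 -0.4469  0.09  ]
[ 0.6823 -0.1932  0.09  ] [ 0.681  -0.1616  0.09  ] [ 0.6806 -0.2247  0.09  ]
t 5.05 pos [0.4824 0.219  0.3477] q [ 0.33 -0.08  1.47  0.    1.75  2.09] toolx [ 0.982 -0.188  0.001] tooly [-0.188 -0.982 -0.   ] toolz [ 0.001  0.    -1.   ] delta [ 0.1489  0.503  -0.0024] F [ 0.9 -0.1 -0.7] open 0.0176
(array([ 0.53629258, -0.30277158,  0.0964274 ]), [np.float64(0.0006394139283111432), np.float64(0.0006394139283112466)])
[410.94405909 227.62603239] [208.84128348 246.292027  ] [214.00238266 272.39600711]
```

Emit:
{"fn": "carry_out", "kwargs": {"moves": [{"dx": 0.01,"dy": 0.032,"dz": 0,"yaw": 0,"jaw": 0.01},{"dx": 0.0175,"dy": 0.058,"dz": 0,"yaw": 0,"jaw": 0.01},{"dx": 0.0175,"dy": 0.058,"dz": 0,"yaw": 0,"jaw": 0.01},{"dx": 0.0175,"dy": 0.058,"dz": 0,"yaw": 0,"jaw": 0.01},{"dx": 0.0175,"dy": 0.058,"dz": 0,"yaw": 0,"jaw": 0.01},{"dx": 0.0175,"dy": 0.058,"dz": 0,"yaw": 0,"jaw": 0.01},{"dx": 0.0175,"dy": 0.058,"dz": 0,"yaw": 0,"jaw": 0.01},{"dx": 0.0175,"dy": 0.058,"dz": 0,"yaw": 0,"jaw": 0.01}]}}

```text
t: 6.05
tool_pos: [0.5301, -0.2381, 0.3469]
orientation: [3.127, -0.297, 0.002]
force: [0.7, 0.1, -0.4]
opening: 0.0175
gripper_force: 25.0
```

Emit:
{"fn": "carry_out", "kwargs": {"moves": [{"dx": 0.012,"dy": 0.04,"dz": 0,"yaw": 0,"jaw": 0.01},{"dx": 0.006,"dy": 0.025,"dz": 0,"yaw": 0,"jaw": 0.01},{"dx": 0,"dy": 0,"dz": 0,"yaw": 0,"jaw": 0.01},{"dx": 0,"dy": 0,"dz": 0,"yaw": 0,"jaw": 0.01}]}}

```text
t: 6.55
tool_pos: [0.5358, -0.3027, 0.3462]
orientation: [-3.127, 0.296, -0.0]
force: [-0.9, 0.6, -0.8]
opening: 0.0176
gripper_force: 25.0
```

Run:
```python
from m import *
delta([.535,-.304,.123])
im,m=snap('wrist','w4')
print(comps(im,(100,80,30),(118,255,255),300))
print(proj(m,[.535,-.304,.09]))
```

```text
t 6.55 pos [ 0.5358 -0.3027  0.3462] q [-0.6   0.16  1.23  0.    1.76  1.16] toolx [ 0.982 -0.188  0.   ] tooly [-0.188 -0.982 -0.   ] toolz [ 0.  0. -1.] delta [-0.0006  0.0015  0.2232] F [-0.9  0.6 -0.8] open 0.0176
[([156, 43, 77, 69, 3972], [192.7, 78.7]), ([378, 69, 68, 66, 3452], [412.0, 102.0]), ([297, 169, 59, 59, 2696], [326.0, 198.2])]
[323.65955779 199.87800919]
```

View pics/w4.png

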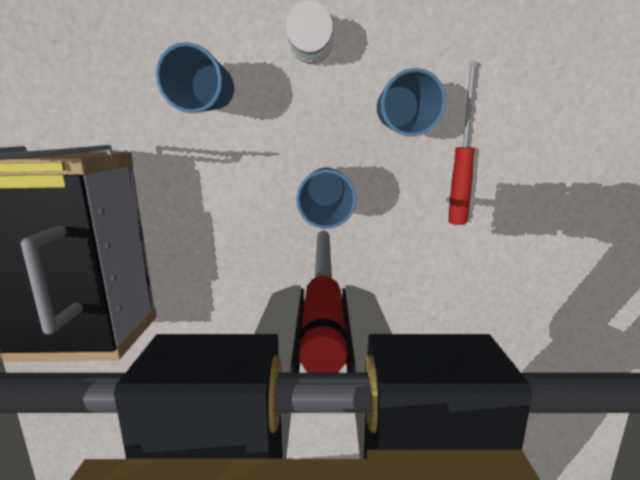

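The wrist view shows the rod hanging vertically in the jaws with its tip at about (323,236). The target cup's rim is centred at about (326,198), and the other cups are at (190,78) and (412,102).

Run:
```python
from h import *
_,W=load('w4');_,T=load('top0')
print(plane(W,326,198,.09),tri((W,326,198),(T,411,227)))
print('tip',plane(W,323,238,.055+.3462-.169),plane(W,323,238,.233))
```

```text
[ 0.53658417 -0.30694401  0.09      ] (array([ 0.53594224, -0.30574314,  0.08218568]), [np.float64(0.0012540688676578584), np.float64(0.0012540688676579788)])
tip [ 0.53257898 -0.30275898  0.2322    ] [ 0.53280841 -0.30280251  0.233     ]
```

Emit:
{"fn": "carry_out", "kwargs": {"moves": [{"dx": 0.001,"dy": 0.003,"dz": 0.03,"yaw": 0,"jaw": 0.01},{"dx": 0,"dy": 0,"dz": 0.04,"yaw": 0,"jaw": 0.01},{"dx": 0,"dy": 0,"dz": 0.04,"yaw": 0,"jaw": 0.01},{"dx": 0,"dy": 0,"dz": 0.04,"yaw": 0,"jaw": 0.01},{"dx": 0,"dy": 0,"dz": 0.04,"yaw": 0,"jaw": 0.01},{"dx": 0,"dy": 0,"dz": 0.02,"yaw": 0,"jaw": 0.01},{"dx": 0,"dy": 0,"dz": 0.006,"yaw": 0,"jaw": 0.01},{"dx": 0,"dy": 0,"dz": 0,"yaw": 0,"jaw": 0.01}]}}

```text
t: 7.6
tool_pos: [0.5368, -0.3065, 0.1309]
orientation: [3.127, -0.296, 0.002]
force: [-0.1, -1.3, -0.6]
opening: 0.0177
gripper_force: 25.0
```

Emit:
{"fn": "carry_out", "kwargs": {"moves": [{"dx": 0,"dy": 0,"dz": 0.003,"yaw": 0,"jaw": 0.01},{"dx": 0,"dy": 0,"dz": 0,"yaw": 0,"jaw": 0.01},{"dx": 0,"dy": 0,"dz": 0,"yaw": 0,"jaw": 0.01}]}}

```text
t: 7.98
tool_pos: [0.5363, -0.3066, 0.1272]
orientation: [3.127, -0.297, 0.001]
force: [0.2, -0.3, -1.0]
opening: 0.0175
gripper_force: 25.0
```

Emit:
{"fn": "carry_out", "kwargs": {"moves": [{"dx": 0,"dy": 0,"dz": 0.003,"yaw": 0,"jaw": 0.01},{"dx": 0,"dy": 0,"dz": 0.002,"yaw": 0,"jaw": 0.01},{"dx": 0,"dy": 0,"dz": 0,"yaw": 0,"jaw": 0.01},{"dx": 0,"dy": 0,"dz": 0,"yaw": 0,"jaw": 0.01}]}}

```text
t: 8.48
tool_pos: [0.5361, -0.3064, 0.1215]
orientation: [-3.127, 0.297, 0.0]
force: [-0.3, -0.2, -1.8]
opening: 0.0177
gripper_force: 25.0
```

Emit:
{"fn": "carry_out", "kwargs": {"moves": [{"dx": 0,"dy": 0,"dz": 0.002,"yaw": 0,"jaw": 0.01},{"dx": 0,"dy": 0,"dz": 0,"yaw": 0,"jaw": 0.01},{"dx": 0,"dy": 0,"dz": 0,"yaw": 0,"jaw": 0.01}]}}

```text
t: 8.85
tool_pos: [0.5361, -0.3064, 0.1196]
orientation: [-3.128, 0.297, 0.0]
force: [0.6, 0.2, -0.5]
opening: 0.0177
gripper_force: 25.0
```

Emit:
{"fn": "carry_out", "kwargs": {"moves": [{"dx": 0,"dy": 0,"dz": 0,"yaw": 0,"jaw": 0.025},{"dx": 0,"dy": 0,"dz": 0,"yaw": 0,"jaw": 0.05},{"dx": 0,"dy": 0,"dz": 0,"yaw": 0,"jaw": 0.07},{"dx": 0,"dy": 0,"dz": 0,"yaw": 0,"jaw": 0.07},{"dx": 0,"dy": 0,"dz": -0.02,"yaw": 0,"jaw": 0.07},{"dx": 0,"dy": 0,"dz": -0.03,"yaw": 0,"jaw": 0.07},{"dx": 0,"dy": 0,"dz": -0.04,"yaw": 0,"jaw": 0.07},{"dx": 0,"dy": 0,"dz": -0.04,"yaw": 0,"jaw": 0.07}]}}

```text
t: 9.85
tool_pos: [0.5362, -0.3065, 0.2526]
orientation: [3.127, -0.297, 0.002]
force: [-0.4, -1.4, -0.4]
opening: 0.0701
gripper_force: 0.0
```

Emit:
{"fn": "carry_out", "kwargs": {"moves": [{"dx": 0,"dy": 0,"dz": -0.04,"yaw": 0,"jaw": 0.06},{"dx": 0,"dy": 0,"dz": -0.04,"yaw": 0,"jaw": 0.05},{"dx": 0,"dy": 0,"dz": 0,"yaw": 0,"jaw": 0.05},{"dx": 0,"dy": 0,"dz": 0,"yaw": 0,"jaw": 0.05}]}}

```text
t: 10.35
tool_pos: [0.5361, -0.3064, 0.3303]
orientation: [3.127, -0.297, 0.001]
force: [1.0, -0.0, -0.6]
opening: 0.0503
gripper_force: 0.0
```

Run:
```python
from m import *
delta([.518,-.0156,.32],[.184,.983])
im,m=snap('wrist','w5'); t,_=snap('top','top5'); s,_=snap('scene','scene5')
o=np.hstack([cv2.resize(im,(533,400)),cv2.resize(s[210:350,120:260],(266,266)).repeat(1,0)[:266] if 0 else cv2.resize(s[200:350,130:230],(267,400))])
cv2.imwrite('pics/o5.png',o[:,:,::-1])
```

```text
t 10.35 pos [ 0.5361 -0.3064  0.3303] q [-0.6   0.16  1.25 -0.    1.73  1.16] toolx [ 0.982 -0.188  0.001] tooly [-0.188 -0.982  0.   ] toolz [ 0.001 -0.    -1.   ] delta [-0.0725 -0.2822  0.0101] F [ 1.  -0.  -0.6] open 0.0503
yaw needed 3.137 or -0.004
```

View pics/o5.png

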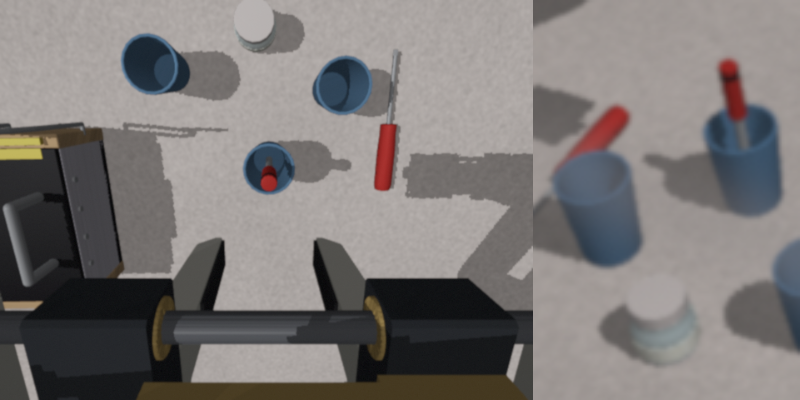

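The rod is standing upright in the target cup, which is upright, at about (268,175) in the wrist part of the picture and (735,100) in the scene part. Next is the bar.

Emit:
{"fn": "carry_out", "kwargs": {"moves": [{"dx": -0.0145,"dy": -0.056,"dz": 0,"yaw": -0.004,"jaw": 0.05},{"dx": -0.0145,"dy": -0.056,"dz": 0,"yaw": 0,"jaw": 0.05},{"dx": -0.0145,"dy": -0.056,"dz": 0,"yaw": 0,"jaw": 0.05},{"dx": -0.0145,"dy": -0.056,"dz": 0,"yaw": 0,"jaw": 0.05},{"dx": -0.0145,"dy": -0.058,"dz": 0,"yaw": 0,"jaw": 0.05},{"dx": 0,"dy": 0,"dz": 0,"yaw": 0,"jaw": 0.05},{"dx": 0,"dy": 0,"dz": 0,"yaw": 0,"jaw": 0.05}]}}

```text
t: 11.38
tool_pos: [0.5167, -0.0161, 0.3289]
orientation: [3.128, -0.289, -0.002]
force: [-0.4, 0.6, -0.8]
opening: 0.05
gripper_force: 0.0
```

Run:
```python
from m import *
delta([.518,-.0156,.145],[.184,.983])
im,m=snap('wrist','w6')
print('red',comps(im,(0,120,60),(8,255,255),8),comps(im,(172,120,60),(180,255,255),8))
print(proj(m,[.518,-.0156,.164]))
```

```text
t 11.38 pos [ 0.5167 -0.0161  0.3289] q [-0.13 -0.11  1.53 -0.    1.72  1.63] toolx [ 0.983 -0.183 -0.001] tooly [-0.183 -0.983  0.001] toolz [-0.001 -0.    -1.   ] delta [ 0.0014 -0.0008  0.1839] F [-0.4  0.6 -0.8] open 0.05
yaw needed -3.141 or 0.001
red [([263, 2, 95, 26, 1085], [315.9, 15.4]), ([604, 126, 36, 18, 577], [622.9, 134.1])] [([606, 125, 28, 5, 28], [619.5, 125.5]), ([604, 138, 13, 5, 15], [609.3, 141.1])]
[321.30072054 216.88674262]
```

View pics/w6.png

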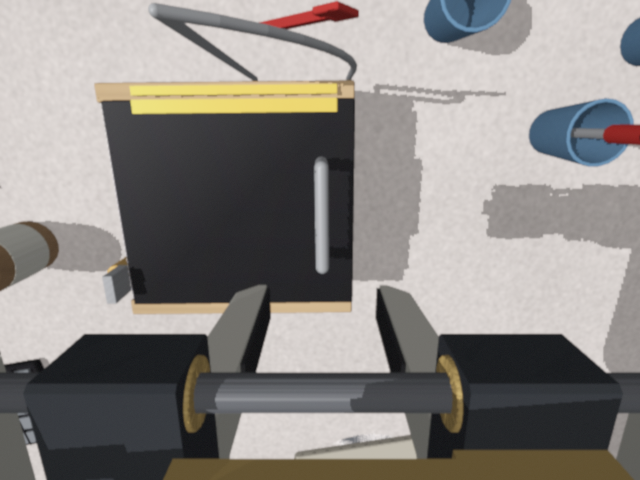

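The wrist view shows the bar centred at (321,215), parallel to tool x, within 2 px of prediction. The red flag runs from (262,24) to (357,12) on the arc, and the yellow pointer strip is at rows 85–112. I'll now measure the mark angle.

```bash
cat > mark.py <<'E'
from m import *
yaw=-.185; ex=np.array([np.cos(yaw),np.sin(yaw),0]);ey=np.array([-np.sin(yaw),np.cos(yaw),0])
O=None
def setO(bar): 
    global O; O=bar+.090*ey; O[2]=0
def deck(p): p=np.array(p)-O; return np.array([p@ex,p@ey,p[2]])
def onx(m,u,v,x):
    c,d=ray(m,u,v); t=(x-(c-O)@ex)/(d@ex); return deck(c+t*d)
def ang(q): return np.arctan2(q[2]-.114,.115-q[1]),np.hypot(q[2]-.114,.115-q[1])
def redpix(im,box,sat=100):
    x0,y0,x1,y1=box; h=cv2.cvtColor(im,cv2.COLOR_RGB2HSV)[y0:y1,x0:x1]
    k=((h[...,0]<9)|(h[...,0]>171))&(h[...,1]>sat)&(h[...,2]>50); v,u=np.nonzero(k); return u+x0,v+y0
setO(np.array([.5185,-.0158,.164]))
E
python3 - <<'E'
from mark import *
im,W=load('w6');print('bar wrist',plane(W,321.2,215,.162)); print('bar tri',tri((W,321.2,215),(load('top0')[1],309.2,230.8),(load('scene0')[1],326.2,234.2)))
W0=W
for f,b in [('w6',(240,0,380,45)),('scene5',(290,222,326,255)),('top5',(295,165,335,185))]:
    im,m=load(f);u,v=redpix(im,b)
    q=[onx(m,a,c,.134) for a,c in zip(u,v)];r=np.array([ang(x) for x in q])
    print(f,len(u),u.min(),u.max(),v.min(),v.max(),'ang mean',r[:,0].mean().round(4),np.median(r[:,0]).round(4),'rad',r[:,1].min().round(3),r[:,1].max().round(3))
    i=np.argsort(r[:,1]);print('   inner',r[i[:6],0].round(3),'outer',r[i[-6:],0].round(3))
s=load('scene5')[1];t=load('top5')[1]
a=tri((W0,262,24),(t,308,174),(s,319.7,247.7));b=tri((W0,356,11),(t,326,174),(s,299,231))
for x in (a,b): print(deck(x[0]).round(4),ang(deck(x[0])),np.round(x[1],4))
E
```

```text
bar wrist [ 0.51924037 -0.0157349   0.162     ]
bar tri (array([ 0.5191712 , -0.01551512,  0.15912204]), [np.float64(0.0005722326533292085), np.float64(0.0009285824998764334), np.float64(0.0008555438295002064)])
w6 1138 263 357 2 28 ang mean 0.6221 0.623 rad 0.214 0.272
   inner [0.646 0.631 0.644 0.617 0.63  0.589] outer [0.648 0.67  0.625 0.655 0.632 0.64 ]
scene5 117 296 320 228 248 ang mean 0.6497 0.65 rad 0.214 0.271
   inner [0.641 0.66  0.633 0.651 0.624 0.643] outer [0.66  0.674 0.624 0.638 0.653 0.668]
top5 26 309 322 173 174 ang mean 0.6638 0.6791 rad 0.225 0.274
   inner [0.643 0.643 0.643 0.682 0.644 0.681] outer [0.646 0.68  0.647 0.679 0.679 0.679]
[ 0.1339 -0.0577  0.2426] (np.float64(0.6398908975086469), np.float64(0.21533080537580002)) [0.0023 0.0049 0.0026]
[ 0.1336 -0.1052  0.2724] (np.float64(0.6234433115085739), np.float64(0.27127806807616905)) [0.0028 0.0041 0.0061]
```

Emit:
{"fn": "carry_out", "kwargs": {"moves": [{"dx": 0.002,"dy": -0.001,"dz": 0.04,"yaw": 0,"jaw": 0.05},{"dx": 0,"dy": 0,"dz": 0.05,"yaw": 0,"jaw": 0.05},{"dx": 0,"dy": 0,"dz": 0.05,"yaw": 0,"jaw": 0.05},{"dx": 0,"dy": 0,"dz": 0.035,"yaw": 0,"jaw": 0.05},{"dx": 0,"dy": 0,"dz": 0.01,"yaw": 0,"jaw": 0.05},{"dx": 0,"dy": 0,"dz": 0,"yaw": 0,"jaw": 0.005},{"dx": 0,"dy": 0,"dz": 0,"yaw": 0,"jaw": 0.005},{"dx": 0,"dy": 0,"dz": 0,"yaw": 0,"jaw": 0.005}], "grip_force": 30}}

```text
t: 12.42
tool_pos: [0.5203, -0.0155, 0.1465]
orientation: [3.128, -0.291, 0.005]
force: [-0.6, -0.7, -1.0]
opening: 0.0249
gripper_force: 0.0
```

Emit:
{"fn": "carry_out", "kwargs": {"moves": [{"dx": 0,"dy": 0,"dz": 0,"yaw": 0,"jaw": 0.005},{"dx": 0,"dy": 0,"dz": 0,"yaw": 0,"jaw": 0.005},{"dx": 0,"dy": 0,"dz": 0,"yaw": 0,"jaw": 0.005}]}}

```text
t: 12.8
tool_pos: [0.5196, -0.0156, 0.1452]
orientation: [3.127, -0.29, 0.002]
force: [0.6, -3.9, 2.6]
opening: 0.0111
gripper_force: 30.0
```

Run:
```python
from h import *
delta([.5190,-.0156,.145],[.184,.983])
g=np.array([.1985,.0]) 
f=lambda th:np.array([.205*np.cos(th)-.05*np.sin(th),.205*np.sin(th)+.05*np.cos(th)])
for th in np.arange(0,.7,.08): print(round(th,2),(f(th)-f(0)).round(4))
```

```text
t 12.8 pos [ 0.5196 -0.0156  0.1452] q [-0.13 -0.04  1.8  -0.    1.38  1.63] toolx [ 0.983 -0.184  0.001] tooly [-0.184 -0.983  0.001] toolz [ 0.001 -0.001 -1.   ] delta [-0.0006  0.0001  0.0002] F [ 0.6 -3.9  2.6] open 0.0111
yaw needed 3.141 or -0.0
0.0 [0. 0.]
0.08 [-0.0047  0.0162]
0.16 [-0.0106  0.032 ]
0.24 [-0.0178  0.0473]
0.32 [-0.0261  0.0619]
0.4 [-0.0357  0.0759]
0.48 [-0.0463  0.089 ]
0.56 [-0.0579  0.1013]
0.64 [-0.0704  0.1125]
```

Emit:
{"fn": "carry_out", "kwargs": {"moves": [{"dx": 0,"dy": -0.0023,"dz": -0.0081,"yaw": 0,"jaw": 0.005},{"dx": 0,"dy": -0.0024,"dz": -0.0081,"yaw": 0,"jaw": 0.005},{"dx": 0,"dy": -0.0028,"dz": -0.008,"yaw": 0,"jaw": 0.005},{"dx": 0,"dy": -0.0031,"dz": -0.0078,"yaw": 0,"jaw": 0.005},{"dx": 0,"dy": -0.0034,"dz": -0.0077,"yaw": 0,"jaw": 0.005},{"dx": 0,"dy": -0.0038,"dz": -0.0076,"yaw": 0,"jaw": 0.005},{"dx": 0,"dy": 0,"dz": 0,"yaw": 0,"jaw": 0.005}]}}

```text
t: 13.68
tool_pos: [0.5225, 0.001, 0.1923]
orientation: [3.126, -0.291, 0.0]
force: [1.4, -7.6, -1.6]
opening: 0.0111
gripper_force: 30.0
```

Emit:
{"fn": "carry_out", "kwargs": {"moves": [{"dx": 0,"dy": -0.004,"dz": -0.0074,"yaw": 0,"jaw": 0.005},{"dx": 0,"dy": -0.0043,"dz": -0.0072,"yaw": 0,"jaw": 0.005},{"dx": 0,"dy": -0.0047,"dz": -0.0071,"yaw": 0,"jaw": 0.005},{"dx": 0,"dy": -0.0049,"dz": -0.0069,"yaw": 0,"jaw": 0.005},{"dx": 0,"dy": -0.0052,"dz": -0.0066,"yaw": 0,"jaw": 0.005},{"dx": 0,"dy": -0.0054,"dz": -0.0065,"yaw": 0,"jaw": 0.005},{"dx": 0,"dy": 0,"dz": 0,"yaw": 0,"jaw": 0.005}]}}

```text
t: 14.55
tool_pos: [0.5273, 0.0279, 0.2347]
orientation: [3.123, -0.292, -0.0]
force: [-4.3, -13.6, 5.3]
opening: 0.0109
gripper_force: 30.0
```

Emit:
{"fn": "carry_out", "kwargs": {"moves": [{"dx": 0,"dy": -0.0057,"dz": -0.0062,"yaw": 0,"jaw": 0.005},{"dx": 0,"dy": -0.0059,"dz": -0.0061,"yaw": 0,"jaw": 0.005},{"dx": 0,"dy": 0,"dz": 0,"yaw": 0,"jaw": 0.005},{"dx": 0,"dy": 0,"dz": 0,"yaw": 0,"jaw": 0.005}]}}

```text
t: 15.05
tool_pos: [0.5292, 0.0386, 0.247]
orientation: [3.122, -0.293, -0.001]
force: [-6.6, -15.1, 8.8]
opening: 0.0112
gripper_force: 30.0
```

```bash
cat > bar.py <<'E'
from mark import *
from scipy.optimize import brentq
s=read_state();p=s['tool_pos']-np.array([.5196,-.0156,.1452])
f=lambda th:np.array([.205*np.cos(th)-.05*np.sin(th),.205*np.sin(th)+.05*np.cos(th)])
print('z',p[2],'th from z',brentq(lambda t:(f(t)-f(0))[1]-p[2],-.1,1),'dy',p@ey,'th from y',brentq(lambda t:(f(t)-f(0))[0]+p@ey,0,1),'F',s['force'].round(1),s['opening'])
E
python3 bar.py
python3 - <<'E'
from m import *
s,_=snap('scene','scene7');w,_=snap('wrist','w7')
a=cv2.resize(s[190:340,280:440],(480,450),interpolation=2);b=cv2.resize(w,(320,240))
o=np.zeros((450,800,3),np.uint8);o[:,:480]=a;o[:240,480:]=b;cv2.imwrite('pics/o7.png',o[:,:,::-1])
E
```

```text
z 0.10183158494053451 th from z 0.5639205507857683 dy 0.05508110629686995 th from y 0.5413787375610736 F [ -6.6 -15.1   8.8] 0.011211412044125011
```

View pics/o7.png

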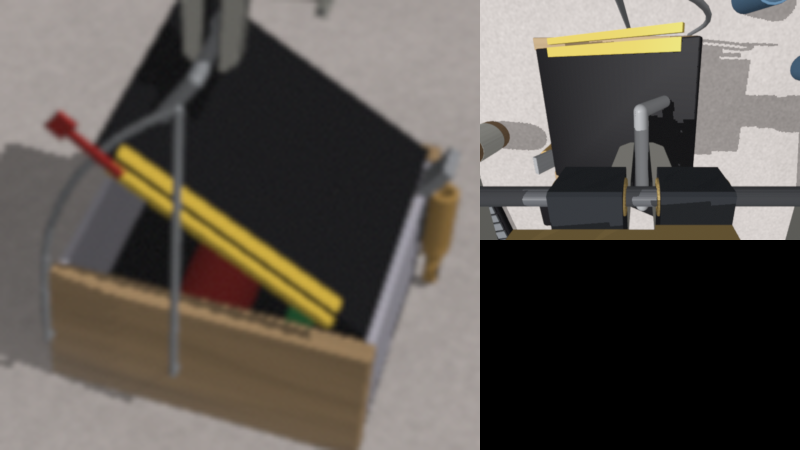

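The scene part shows the cover raised, with its twin yellow strips running to about (120,160) in the crop. The red flag's inner end, at (122,175), is still a little above the strip line. The bar is between the fingers. I'll measure the strip's slope against the flag's.

```bash
cat > slope.py <<'E'
from mark import *
import sys
def strip(f,x=.108):
    im,m=load(f);h=cv2.cvtColor(im,cv2.COLOR_RGB2HSV);k=cv2.inRange(h,(20,110,80),(34,255,255))
    k[:200]=0;k[340:]=0;k[:,:290]=0;k[:,410:]=0
    v,u=np.nonzero(k)
    r=np.array([onx(m,a,c,x) for a,c in zip(u,v)])
    d=np.c_[r[:,1],r[:,2]]; d0=d.mean(0);w,V=np.linalg.eigh(np.cov((d-d0).T));a=V[:,1];a*=-np.sign(a[0])
    th=np.arctan2(a[1],-a[0]); return th,ang([0,*d0])
def flag(f,b=(288,218,326,256)):
    im,m=load(f);u,v=redpix(im,b); q=[onx(m,a,c,.134) for a,c in zip(u,v)];r=np.array([ang(x) for x in q]);return r[:,0].mean(),r[:,1].min(),r[:,1].max()
for f in sys.argv[1:]:
    print(f,'strip slope, mean',strip(f),'flag',flag(f))
E
python3 slope.py scene0 scene5 scene7
```

```text
scene0 strip slope, mean (np.float64(-0.025346711995986485), (np.float64(0.05171441410332863), np.float64(0.1196095584466815))) flag (np.float64(0.6499933141862866), np.float64(0.2139057335909525), np.float64(0.2713680416840732))
scene5 strip slope, mean (np.float64(-0.02485270806526883), (np.float64(0.05244425879679304), np.float64(0.11981196621370936))) flag (np.float64(0.6496833715627998), np.float64(0.2139057335909525), np.float64(0.2713680416840732))
scene7 strip slope, mean (np.float64(0.5508304686247563), (np.float64(0.6074247045049854), np.float64(0.12011535500949086))) flag (np.float64(0.651288919202994), np.float64(0.21521797230092746), np.float64(0.2713680416840732))
```

Emit:
{"fn": "carry_out", "kwargs": {"moves": [{"dx": 0,"dy": -0.0025,"dz": -0.0045,"yaw": 0,"jaw": 0.005},{"dx": 0,"dy": -0.0037,"dz": -0.0045,"yaw": 0,"jaw": 0.005},{"dx": 0,"dy": -0.0038,"dz": -0.004,"yaw": 0,"jaw": 0.005},{"dx": 0,"dy": 0,"dz": 0,"yaw": 0,"jaw": 0.005},{"dx": 0,"dy": 0,"dz": 0,"yaw": 0,"jaw": 0.005},{"dx": 0,"dy": 0,"dz": 0,"yaw": 0,"jaw": 0.005}]}}

```text
t: 15.9
tool_pos: [0.5312, 0.0502, 0.2586]
orientation: [3.126, -0.292, -0.002]
force: [-1.3, -7.0, 0.4]
opening: 0.0112
gripper_force: 30.0
```

```bash
python3 bar.py
python3 - <<'E'
from m import *
s,_=snap('scene','scene8');w,_=snap('wrist','w8');t,_=snap('top','top8')
h=cv2.cvtColor(w,cv2.COLOR_RGB2HSV)
a=cv2.resize(s[205:285,290:370],(400,400),interpolation=2);b=cv2.resize(w[0:160,220:620],(400,160));c=cv2.resize(t[160:208,245:341],(400,200),interpolation=2)
o=np.zeros((400,800,3),np.uint8);o[:,:400]=a;o[:160,400:]=b;o[180:380,400:]=c;cv2.imwrite('pics/o8.png',o[:,:,::-1])
E
python3 slope.py scene8
```

```text
z 0.113363716897317 th from z 0.6462199131619947 dy 0.0667710104077599 th from y 0.617270581524549 F [-1.3 -7.   0.4] 0.011201713604577574
scene8 strip slope, mean (np.float64(0.6184836844100543), (np.float64(0.6808291999553905), np.float64(0.12260179577171507))) flag (np.float64(0.6505884901278891), np.float64(0.21261172727613037), np.float64(0.2713680416840732))
```

View pics/o8.png

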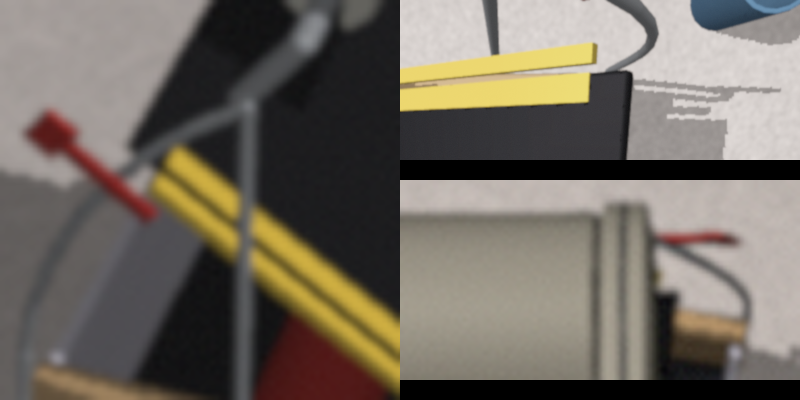

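The picture shows the strip's outer end at about (160,170) in the crop and the flag's inner end at (152,215). The flag and strip lines are nearly parallel. I'll check the scene camera's local bias against points known from the arm.

Run:
```python
from mark import *
w=lambda q:O+q[0]*ex+q[1]*ey+np.array([0,0,q[2]])
_,S=load('scene8');s=read_state()
g=s['tool_pos']+[0,0,.019]
print('O',O,'bar elbow now pred',proj(S,g+.042*ex),'seen ~(338.6,223.8)')
_,S0=load('scene0')
print('elbow closed pred',proj(S0,w([.042,-.09,.164])),'seen',285+130/3.7,200+178/3.7)
print('rod top',proj(S0,w([-.075,.134,.215])),'seen',434.2-.4,200+66/3.7)
for q in [(.12,-.122,.11),(.12,.122,.11),(.12,.122,0)]: print('corner',q,proj(S0,w(q)).round(1))
print('crop corners seen',(285+45/3.7,200+292/3.7),(285+440/3.7,200+400/3.7))
print('flag mid px at',[(t,proj(S0,w([.134,.115-.24*np.cos(t),.114+.24*np.sin(t)])).round(1)) for t in (.6,.65,.7)])
# strip corners predicted at several x,z offsets
for x in (.104,.11):
  for z in (-.004,.004): print('tip closed',x,z,proj(S0,w([x,-.122,.114+z])).round(1))
h=cv2.cvtColor(load('scene8')[0],cv2.COLOR_RGB2HSV)
u,v=redpix(load('scene8')[0],(288,218,326,256));r=np.array([ang(onx(S,a,c,.134))for a,c in zip(u,v)])
y=.115-r[:,1]*np.cos(r[:,0]);z=r[:,1]*np.sin(r[:,0]);d=np.c_[.115-y,z];d-=d.mean(0);V=np.linalg.eigh(d.T@d)[1][:,1];print('flag slope',np.arctan(V[1]/V[0]))
# zero-offset radial line residual of top view onto flag
```

```text
O [0.53505519 0.07266426 0.        ] bar elbow now pred [350.09953211 210.66457203] seen ~(338.6,223.8)
elbow closed pred [319.94487472 243.90226713] seen 320.13513513513516 248.1081081081081
rod top [433.92386468 217.02404162] seen 433.8 217.83783783783784
corner (0.12, -0.122, 0.11) [294.  280.9]
corner (0.12, 0.122, 0.11) [402.  310.5]
corner (0.12, 0.122, 0) [397.3 343.1]
crop corners seen (297.1621621621622, 278.9189189189189) (403.9189189189189, 308.1081081081081)
flag mid px at [(0.6, array([306.5, 242.1])), (0.65, array([309.7, 239.2])), (0.7, array([313.1, 236.6]))]
tip closed 0.104 -0.004 [296.8 276. ]
tip closed 0.104 0.004 [296.7 273.5]
tip closed 0.11 -0.004 [295.8 277.8]
tip closed 0.11 0.004 [295.6 275.3]
flag slope 0.6381636952030865
```

Emit:
{"fn": "carry_out", "kwargs": {"moves": [{"dx": 0,"dy": -0.0014,"dz": -0.0013,"yaw": 0,"jaw": 0.005},{"dx": 0,"dy": -0.0014,"dz": -0.0013,"yaw": 0,"jaw": 0.005},{"dx": 0,"dy": 0,"dz": 0,"yaw": 0,"jaw": 0.005},{"dx": 0,"dy": 0,"dz": 0,"yaw": 0,"jaw": 0.005},{"dx": 0,"dy": 0,"dz": 0,"yaw": 0,"jaw": 0.005},{"dx": 0,"dy": 0,"dz": 0,"yaw": 0,"jaw": 0.005}]}}

```text
t: 16.8
tool_pos: [0.5317, 0.053, 0.2611]
orientation: [3.126, -0.292, -0.002]
force: [-0.3, -6.7, -0.8]
opening: 0.0112
gripper_force: 30.0
```

```bash
python3 bar.py
python3 - <<'E'
from m import *
s,_=snap('scene','scene9')
E
python3 slope.py scene9
```

```text
z 0.11590732587056868 th from z 0.6654935010172435 dy 0.06962319021335174 th from y 0.6350247890496983 F [-0.3 -6.7 -0.8] 0.01115777298065088
scene9 strip slope, mean (np.float64(0.6375118096060853), (np.float64(0.69726145355229), np.float64(0.12268629232251667))) flag (np.float64(0.6503809895313526), np.float64(0.21261172727613037), np.float64(0.2713680416840732))
```

```bash
python3 -c "
from plant import close_job
print(close_job())"
```

```text
the job is handed in; nothing more can be done
None
```

I handed the job in with the rod released in the nearest blue cup, seen standing upright there, and the fingers holding the cover by its bar at about 0.65 rad, where I measured the red mark (good to roughly 0.01 rad).

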